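# Seat the keyed cake tin on the stack

## Task

On the party table one round cake tin has been stacked on another but set down twisted, so it rides up on the key of the tin below. Turn the upper tin, for instance by pushing one of its handles round, until its notch drops over the key and it sits fully down and flat, then leave it. Keep the tin upright, there is cake inside, and do not disturb the cup, bowl and jar.

Things in the scene. Friction and masses are not known exactly. Their poses are not given: they have to be found in the camera images.
- lower_tin: Lower cake tin, dark steel, immovable: 200 mm diameter, lid plate 224 mm, flat top 60 mm above the table. Origin on its axis at table level, z up, x towards its only key. A spigot (60 mm diameter, 16 mm high) on its top fits the hollow foot of the upper tin and keeps it centred (2 mm play) as it turns.
- key (a point): Centre of the key's part that enters the notch, at the level of the lower tin's top (60 mm above the table), 93.5 mm from the axis. The key is a dark steel block 24 mm wide and 8 mm high with a crowned top, on the top plate, reaching from 82 to 132 mm from the axis, so its outer end sticks out from under the upper tin's foot flange as a small tab.
- upper_tin: Upper cake tin, bare aluminium, loose, 0.35 to 0.7 kg, 158 mm diameter, 60 mm high; foot flange 210 mm diameter, 6 mm thick. Origin on its axis at the underside, z up, x towards its only notch. At first the notch is 34 to 180 degrees from the key, either way; the flange rides on the key, leaning about 2.5 degrees. Turns at 2 to 8 N at a handle. Aligned, it drops flat to 60 mm above the table and turns no further.
- notch (a point): Middle of the notch in the upper tin's foot flange, at the flange's underside, 93.5 mm from the axis. The notch is 31 mm wide, open outwards, from 79 to 105 mm from the axis.
- handle_left (a point): Middle of the outer bar of one steel loop handle, 90 degrees counter-clockwise (from above) from the notch, 112 mm from the tin's axis and 40 mm above the flange's underside. The loop lies level: 9 mm round bar, two straight radial legs 28 mm either side of the middle (65 mm over all), clear of the wall by 30 mm.
- handle_right (a point): The same on the opposite side, 90 degrees clockwise from the notch.
- cup: White ceramic cup, 76 mm across, 100 mm high, bystander. Origin at the centre of its underside.
- bowl: White ceramic bowl, 130 mm across, 50 mm high, bystander. Origin at the centre of its underside.
- jar: Glass jar with steel cap, 72 mm across, 110 mm high, bystander. Origin at the centre of its underside.
Mind the look-alikes: they are no part of the job. There is more than one size of the lower_tin; the one meant has the size given above.

How it is judged (in metres and radians):
At the end, for the whole second after the job is handed in: The upper tin rests flat on the lower one (underside within 2.5 mm of its top, leaning under 0.9 degrees) with its notch over the key (within 9 mm) and is at rest (horizontal distance between notch and key below 0.009 m and z of upper_tin in the frame of lower_tin between 0.057 and 0.0625 m and angle between upper_tin's own z axis and vertical below 0.015 rad and linear speed of upper_tin below 0.02 m/s); the robot touches nothing.
It fails at once if the upper tin is tipped by more than 20 degrees (angle between upper_tin's own z axis and vertical above 0.35 rad).
It fails at once if the cup is moved by more than 30 mm (distance of cup from where it was at the start of the episode above 0.03 m).
It fails at once if the bowl is moved by more than 30 mm (distance of bowl from where it was at the start of the episode above 0.03 m).
It fails at once if the jar is moved by more than 30 mm (distance of jar from where it was at the start of the episode above 0.03 m).
It also fails if it takes over 54 s, if anything falls off the work surface, if the arm or the gripper's body presses on something with over 40 N, if the wrist force passes 120 N, or if a joint passes its speed limit or range.

## Robot

A 6-joint arm with a two-finger parallel gripper is mounted at the origin on the work surface. World frame = base frame: x ahead of the robot, y to its left, z up, the work surface at z = 0. Lengths are in mm, angles in rad, forces in N, time in s.
With the tool pointing down it reaches from about 300 to 775 mm from the base axis. Payload 14.6 kg.
Tool frame: the origin (TCP) lies between the finger pads; the fingertips stand 19 mm ahead of it and the grasp point (between the pads) is the TCP; z points along the fingers, y is the line along which they close (so a half turn about z gives the same grasp; the last joint's range is limited). The gripper opens to 94 mm and grips with 3 to 60 N. Pads are 16 mm wide; open, the fingers measure 119 mm over their backs; the gripper's body (75 mm by 177 mm) begins 78 mm behind the grasp point.
Start: joints at [-1.341, 0.3, 1.521, -0, 1.321, -0.067], TCP at [160.847, -525.945, 224.446] pointing down, gripper open.
Joint ranges: [-3.03, 3.03], [-0.79, 2.21], [0.23, 2.52], [-1.04, 4.18], [0, 3.07], [-2.55, 2.55]. Speed limits (rad/s): [2.22, 2.22, 2.57, 3.14, 3.14, 3.14].

## Interface

Orientations are given as [roll, pitch, yaw] about the fixed x, y, z axes, in that order (R = Rz(yaw) Ry(pitch) Rx(roll)).
In Python, from cell import monitor, imaging, job, find_in, trace gives the robot as it stands. The module is installed in compiled form; this text tells all that it offers.
- The arm moves only by the tool arm_command, never from a script. Its argument "steps" is a list of rows, each a list of 5 numbers: the opening, from 0 (shut) to 1 (fully open), then the shift along the tool's x, y, z in mm, then the turn about the tool's z in degrees. In form: [[gripper, dx, dy, dz, turn], ...]. A call has 1 to 20 rows; each row is the pose to reach, as a shift and turn from the pose commanded when the call began, along the tool's axes at that moment; what a row does not reach only later rows make up. A row lasts 1/8 s, in which the tool goes at most 62.5 mm and 10.7 degrees, less where a joint would pass 70% of its speed; a pose out of reach is approached as far as the arm can. A call with a gripper value outside its range is refused whole. The fingers move at their own pace and stop on an object; "force" is the grip in N (left out, the last holds). Time passes only in rows, so rows that repeat a pose let the fingers close. It gives the time, the measured TCP pose, the force, the opening and the grip force at its end, in the units of the state.
- monitor.read_state(): the state, without advancing time (a new reading comes with each control period).
- imaging.camera(name): name is "side" or "top" or "wrist"; returns a dict with "img" (384x512x3 uint8, red, green, blue), "mtx" (3x3 intrinsics, pixels), "D" ([k1, k2, p1, p2, k3] as OpenCV has them; the pictures are not rectified), "view" (4x4, takes a point from world to camera coordinates). Camera axes: x right, y down, z forward; pixel columns grow to the right and rows downward; lengths in mm; the calibration is good to about 2 mm. A picture is of the moment at which its call begins. There is no depth.
- job.sign_off(): hands the job in; it is judged then, once.
Trained networks look in a picture, given as the dict that the camera call returned (one of the last four; its "shot" number tells which), for a name from the list of things; names that differ only in an ending like _2 or _b are one class to them, and where a whole thing is asked for, a point or a joint stands for the part that bears it (a point fixed in the world has none). Each returns a list of dicts, best first, with "p" (0 to 1); they miss things now and then, are a little off and sometimes report something else, mostly with a low value. They report only what shows in the picture. A call takes as long as a camera call. They do not tell look-alikes from the thing itself.
- find_in(picture, target): "rect" ([centre column, centre row, width, height] in pixels, round what is visible of it).
- trace(picture, target): "region" (384x512 bool, what is visible of it) and "rect" ([centre column, centre row, width, height] in pixels, round what is visible of it).
The state is a dict: "clock": time; "joints": joint angles; "qd": joint speeds; "effort": joint torques, N m; "eef_pos": TCP position; "eef_rot": TCP orientation; "wrist_force": force on the tool from outside, world axes, zero at the start; "moment": the same for the moment, N m; "finger_gap": finger opening in mm; "finger_force": force on a finger pad.
Only numpy, scipy, OpenCV 4.12 (cv2) and the standard library are available. Lean on these libraries where they do the work, as an engineer would, in place of code of your own. Each camera call takes 0.05 s, during which the arm holds its last target. There are 200 camera calls.

## Working session

There is one attempt and no reset: what is moved stays moved. The work goes in short steps, Python scripts to look and compute and a tool call to move; the robot and the scene stay as the last step left them, time stands still between calls to the robot, and variables do not carry over. Pictures are saved under pics/ and viewed, at most 10 in all, crops included, and the job is handed in when it is done.

Besides the shell and the picture viewer there is one more tool, called after "Emit:" as a command line: name --pt "numbers of a row" for each row, then --argument value for the rest. arm_command: Moves the arm, as the interface text tells. Its arguments: {"type":"object","properties":{"steps":{"type":"array","items":{"type":"array","items":{"type":"number"}}},"force":{"type":"number"}},"required":["steps"]}

```bash
mkdir -p pics
cat > h.py <<'E'
import numpy as np, cv2
from cell import monitor, imaging, job, find_in, trace
def ray(c,u,v):
    p=cv2.undistortPoints(np.array([[[u,v]]],float),c["mtx"],np.array(c["D"],float))[0,0]
    V=np.array(c["view"]);R=V[:3,:3];o=-R.T@V[:3,3]
    return o,R.T@np.array([p[0],p[1],1])
def at(c,u,v,z):
    o,d=ray(c,u,v);return (o+d*(z-o[2])/d[2]).round(1)
def proj(c,P):
    V=np.array(c["view"]);r=cv2.Rodrigues(V[:3,:3])[0]
    return cv2.projectPoints(np.array(P,float).reshape(-1,3),r,V[:3,3],c["mtx"],np.array(c["D"],float))[0][:,0]
E
python3 - <<'E'
from h import *
a=imaging.camera("top");b=imaging.camera("side")
cv2.imwrite("pics/top.png",cv2.resize(a["img"][:,:,::-1],(800,600)))
cv2.imwrite("pics/side.png",cv2.resize(b["img"][:,:,::-1],(800,600)))
Z=dict(lower_tin=60,key=60,upper_tin=66,notch=66,handle_left=106,cup=100,bowl=50,jar=110)
for n in Z:
    for c,l in((a,"top"),(b,"side")):
        for d in find_in(c,n)[:4]:
            r=d["rect"];print(l,n,round(d["p"],2),np.round(r),at(c,r[0],r[1],Z[n]))
s=monitor.read_state();print(s["eef_pos"],s["eef_rot"],s["clock"])
E
```

```text
top lower_tin 0.78 [387. 210.  56.  52.] [ 568.7 -322.6   60. ]
top lower_tin 0.69 [276. 229.  27.  43.] [510.5   9.7  60. ]
side lower_tin 0.8 [306. 210.  78.  38.] [483.1  -6.9  60. ]
top key 0.67 [299. 230.  80.  48.] [507.4 -58.5  60. ]
top key 0.65 [386. 213.  61.  55.] [ 560.  -320.2   60. ]
top key 0.16 [307. 216.  70.  70.] [548.4 -82.9  60. ]
side key 0.75 [306. 209.  76.  37.] [488.7 -11.1  60. ]
side key 0.57 [352. 167.  48.  38.] [ 527.9 -284.4   60. ]
top upper_tin 0.6 [306. 217.  74.  77.] [544.7 -80.3  66. ]
side upper_tin 0.72 [306. 206.  78.  38.] [491.  -14.5  66. ]
side upper_tin 0.66 [308. 186.  83.  50.] [550.  -88.9  66. ]
top notch 0.66 [307. 216.  77.  73.] [548.5 -80.9  66. ]
top handle_left 0.66 [307. 216.  70.  73.] [544.1 -78.8 106. ]
side handle_left 0.69 [307. 209.  79.  35.] [452.8  31.2 106. ]
top cup 0.64 [306. 216.  73.  73.] [545.5 -76.2 100. ]
top cup 0.6 [358. 150.  27.  32.] [ 742.4 -232.6  100. ]
side cup 0.63 [294. 147.  21.  30.] [ 699.5 -180.8  100. ]
top bowl 0.59 [244. 145.  42.  39.] [767.4 107.4  50. ]
side bowl 0.84 [214. 190.  37.  25.] [744.  125.5  50. ]
side bowl 0.55 [307. 186.  78.  49.] [ 566.8 -104.4   50. ]
top jar 0.93 [134. 219.  34.  21.] [530.6 420.5 110. ]
side jar 0.84 [161. 285.  37.  54.] [492.2 451.7 110. ]
[ 160.83702768 -525.95116556  224.44567581] [3.14159147e+00 1.87904420e-06 2.96777050e-01] 0.9
```

View pics/top.png

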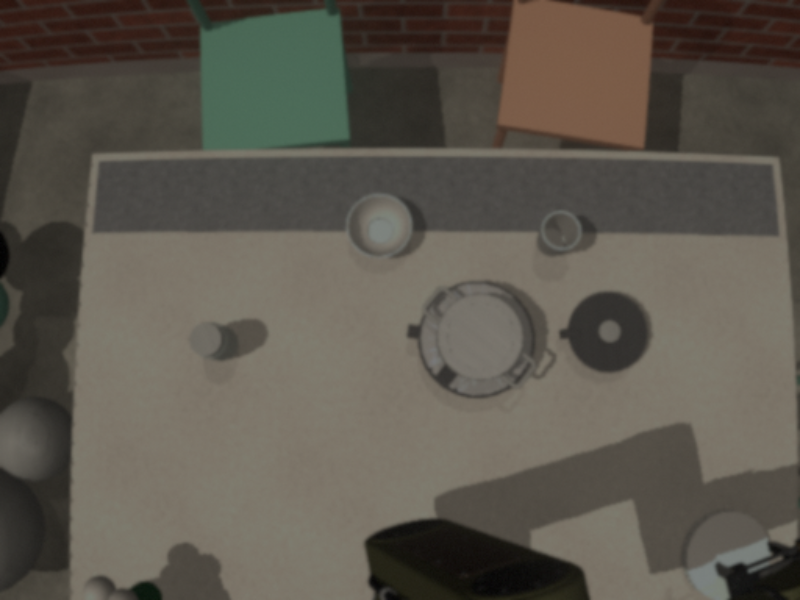

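View pics/side.png

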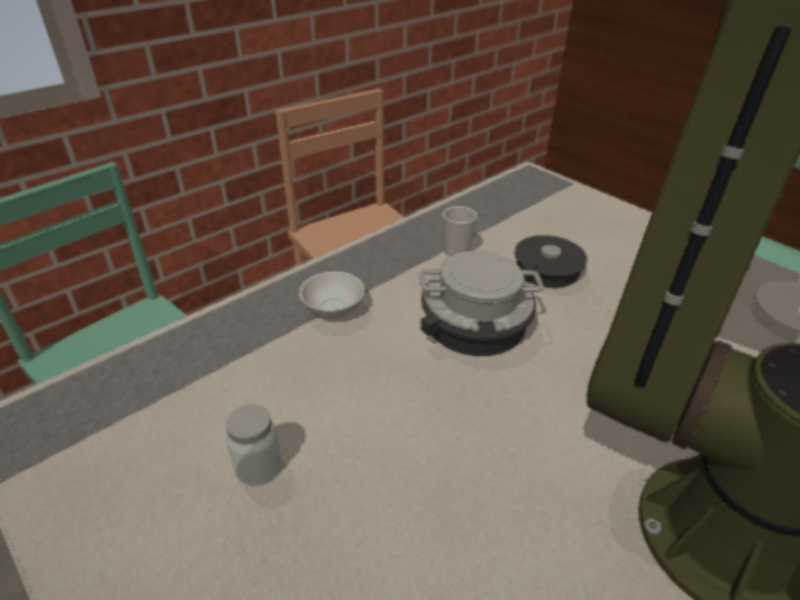

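Run:
```python
from h import *
a=imaging.camera("top")
i=a["img"][165:265,250:430,::-1]
i=cv2.convertScaleAbs(cv2.resize(i,(792,440),interpolation=cv2.INTER_CUBIC),alpha=1.5)
cv2.imwrite("pics/crop.png",i)
```

```text
(no output)
```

View pics/crop.png

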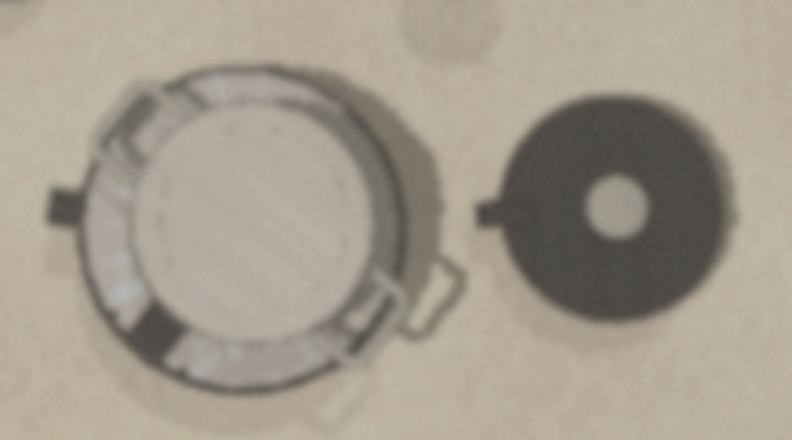

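The crop shows two candidates for the lower tin. The left disc is centred at about (305,217) in the full picture and 74 px wide. The right one is at (388,213), 52 px wide and bare. The left one is meant: at 224/74 it fits the given size, and it carries the aluminium tin. In the crop its key tab is at (65,207), the notch at (157,337), and the handle bars at about (120,108) and (378,330).

Run:
```python
from h import *
a=imaging.camera("top")
g=lambda x,y,z:at(a,250+x/4.4,165+y/4.4,z)
c=g(243,229,60);print("axis",c)
print("edges",g(80,229,60),g(407,229,60),g(243,65,60),g(243,393,60))
for n,x,y,z in(("key",65,207,64),("notch",157,337,66),("h1",122,110,108),("h2",378,328,108),("top",252,222,128)):
    p=g(x,y,z);d=(p-c)[:2];print(n,p,np.hypot(*d),np.degrees(np.arctan2(d[1],d[0])))
print(np.linalg.inv(a["view"])[:3,3])
c=np.array(c)
for nm,(x,y) in dict(cup=(561,228),jar=(209,338),small=(609,331)).items():print(nm,at(a,x*.64,y*.64,100 if nm!="small" else 50))
```

```text
axis [546.2 -77.3  60. ]
edges [545.4  32.4  60. ] [ 546.8 -188.4   60. ] [658.1 -77.9  60. ] [436.4 -77.2  60. ]
key [559.9  42.6  64. ] 120.68015578379074 83.48154597208644
notch [473.2 -19.3  66. ] 93.23625904121212 141.53213668785247
h1 [619.7   5.7 108. ] 110.86590999942227 48.47375600525991
h2 [ 478.7 -160.3  108. ] 106.9824752003804 -129.11983747411742
top [545.3 -77.  128. ] 0.9486832980505991 161.5650511770799
[ 443.99862894   39.09300835 1346.98201581]
cup [ 753.9 -234.5  100. ]
jar [540.3 425.9 100. ]
small [ 563.8 -334.7   50. ]
```

Emit:
arm_command --pt "0 50 -23 0 -4" --pt "0 100 -47 0 -8" --pt "0 150 -70 0 -12" --pt "0 200 -94 0 -16" --pt "0 250 -118 0 -20" --pt "0 300 -141 0 -24" --pt "0 350 -165 0 -28" --pt "0 400 -189 0 -31" --pt "0 448 -212 0 -33" --pt "0 448 -212 0 -33" --pt "0 448 -212 0 -33"

```text
clock: 2.38
eef_pos: [526.9, -192.5, 224.3]
eef_rot: [-3.141, 0.0, 0.873]
wrist_force: [-0.2, -0.1, -0.5]
finger_gap: 0.6
finger_force: 0.0
```

Run:
```python
from h import *
a=imaging.camera("wrist");b=imaging.camera("top")
cv2.imwrite("pics/w1.png",cv2.convertScaleAbs(cv2.resize(a["img"][:,:,::-1],(800,600)),alpha=1.3))
s=monitor.read_state();print(s["eef_pos"],s["eef_rot"],s["clock"],s["finger_gap"],s["wrist_force"])
C=np.array([546,-77]);th=np.radians(230);er=np.array([np.cos(th),np.sin(th)]);et=np.array([-er[1],er[0]])
pts=[[*(C+r*er+t*et),108] for r,t in((112,0),(112,28),(84,28),(112,-28),(100,60),(100,45))]
print((proj(a,pts)*800/512).round())
```

```text
[ 526.59937171 -193.09237315  224.56674543] [3.14149824e+00 8.92465889e-05 8.71224010e-01] 2.475 0.2805232455445595 [-0.07041354  0.1016539  -0.33268973]
[[301. 316.]
 [345. 316.]
 [344. 272.]
 [256. 316.]
 [397. 298.]
 [373. 298.]]
```

View pics/w1.png

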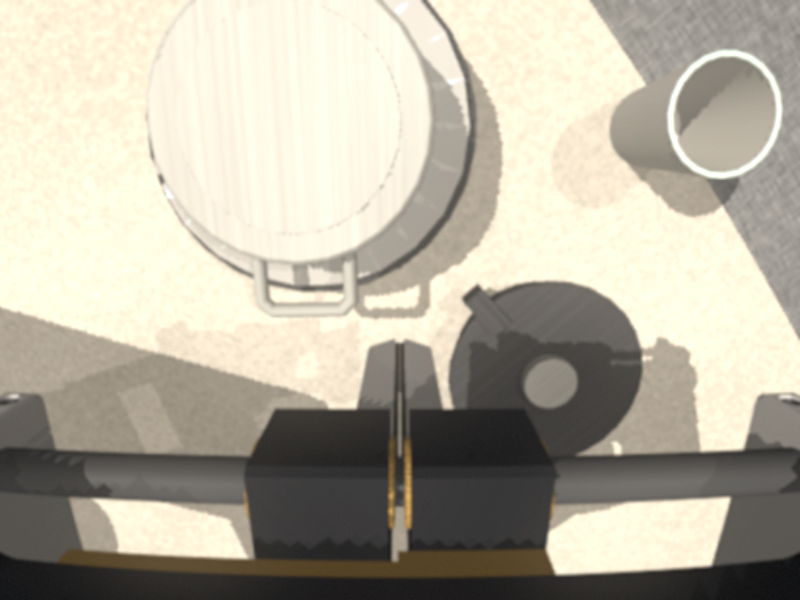

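The wrist view puts the handle's near leg at column 350 and its bar at row 308. That is within about 5 mm of prediction, and the closed fingers stand clear beside the leg. I'll go down next.

Emit:
arm_command --pt "0 0 0 40 0" --pt "0 0 0 80 0" --pt "0 0 0 105 0" --pt "0 0 0 120 0" --pt "0 0 0 120 0" --pt "0 0 -5 120 0" --pt "0 0 -10 120 0" --pt "0 0 -10 120 0"

```text
clock: 3.48
eef_pos: [519.6, -185.6, 105.1]
eef_rot: [3.141, -0.0, 0.873]
wrist_force: [0.4, 0.7, -0.8]
finger_gap: 0.1
finger_force: 0.0
```

Emit:
arm_command --pt "0 0 -5 0 0" --pt "0 -2 -9 0 2" --pt "0 -3.5 -14 0 5" --pt "0 -5 -18.5 0 7" --pt "0 -6 -23 0 10" --pt "0 -7.5 -28 0 12" --pt "0 -8 -32.5 0 15" --pt "0 -9 -37 0 17" --pt "0 -9.5 -42 0 20" --pt "0 -9.5 -47 0 22" --pt "0 -9.5 -51.5 0 25" --pt "0 -9.5 -56 0 27" --pt "0 -9 -61 0 30" --pt "0 -8.5 -66 0 32" --pt "0 -7.5 -70.5 0 35" --pt "0 -6.5 -75 0 37" --pt "0 -5.5 -80 0 40" --pt "0 -5.5 -80 0 40"

```text
clock: 5.72
eef_pos: [454.4, -138.4, 104.5]
eef_rot: [-3.141, 0.0, 0.175]
wrist_force: [-0.4, -1.0, 0.3]
finger_gap: 0.4
finger_force: 0.6
```

Run:
```python
from h import *
a=imaging.camera("top")
cv2.imwrite("pics/t2.png",cv2.convertScaleAbs(cv2.resize(a["img"][165:265,250:380,::-1],(780,600),interpolation=cv2.INTER_CUBIC),alpha=1.5))
```

```text
(no output)
```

View pics/t2.png

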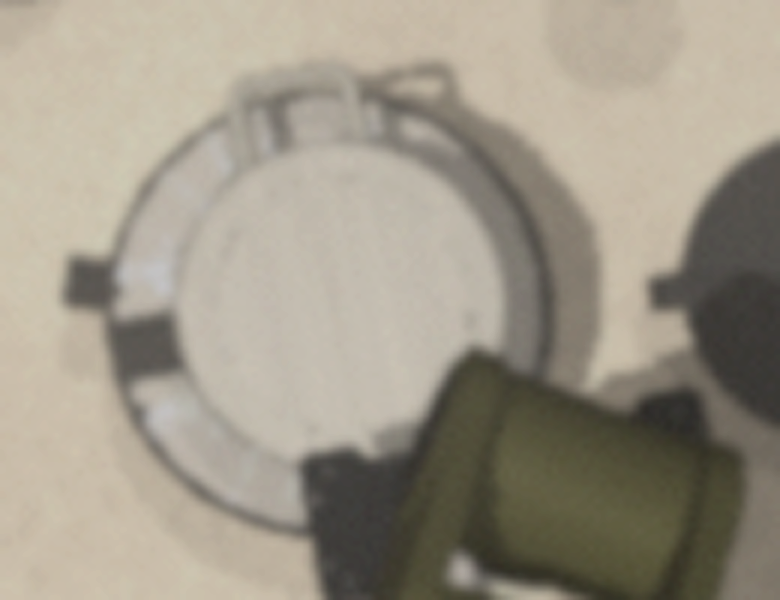

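In the crop the notch is at (148,345) and the key at (88,282), about the axis at (330,310). About 17° remain, so I'll continue slowly.

Emit:
arm_command --pt "0 -1.5 -4.5 0 2.5" --pt "0 -3.5 -9 0 5" --pt "0 -5 -13.5 0 7.5" --pt "0 -6.3 -18 0 10" --pt "0 -7 -21 0 11.5" --pt "0 -7.5 -23.5 0 13" --pt "0 -7.8 -25.5 0 14" --pt "0 -8.2 -27.5 0 15" --pt "0 -8.2 -27.5 0 15"

```text
clock: 6.9
eef_pos: [441.8, -112.7, 104.4]
eef_rot: [-3.141, 0.0, -0.087]
wrist_force: [-0.4, -0.7, 0.9]
finger_gap: 0.3
finger_force: 0.4
```

Run:
```python
from h import *
a=imaging.camera("top");b=imaging.camera("side")
t=cv2.resize(a["img"][165:265,250:350,::-1],(400,400),interpolation=cv2.INTER_CUBIC)
s=cv2.resize(b["img"][150:235,255:355,::-1],(400,340),interpolation=cv2.INTER_CUBIC)
s=cv2.copyMakeBorder(s,0,60,0,0,cv2.BORDER_CONSTANT)
cv2.imwrite("pics/t3.png",cv2.convertScaleAbs(np.hstack([t,s]),alpha=1.5))
```

```text
(no output)
```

View pics/t3.png

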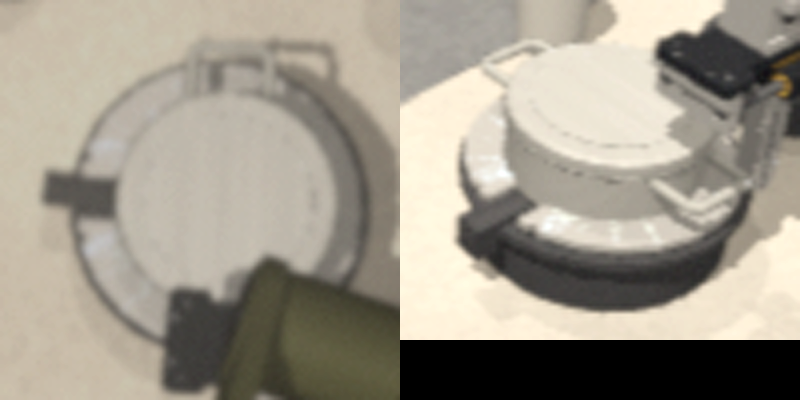

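The notch at (97,200) nearly lines up with the key tab at (62,187). I'll nudge it by small steps and watch the force.

Emit:
arm_command --pt "0 -0.8 -1.8 0 1" --pt "0 -1.5 -3.5 0 2" --pt "0 -1.5 -3.5 0 2"

```text
clock: 7.38
eef_pos: [440.7, -109.1, 104.4]
eef_rot: [-3.141, 0.0, -0.122]
wrist_force: [-0.6, -0.1, 0.4]
finger_gap: 0.4
finger_force: 0.0
```

Emit:
arm_command --pt "0 -0.8 -1.8 0 1" --pt "0 -0.8 -1.8 0 1" --pt "0 -0.8 -1.8 0 1"

```text
clock: 7.75
eef_pos: [440.1, -107.3, 104.4]
eef_rot: [-3.141, 0.0, -0.139]
wrist_force: [0.4, -1.0, -0.1]
finger_gap: 0.4
finger_force: 0.2
```

Emit:
arm_command --pt "0 -0.8 -1.8 0 1" --pt "0 -0.8 -1.8 0 1"

```text
clock: 8.0
eef_pos: [439.6, -105.4, 104.5]
eef_rot: [-3.142, 0.0, -0.157]
wrist_force: [-0.1, -1.5, 0.3]
finger_gap: 0.5
finger_force: 0.5
```

Emit:
arm_command --pt "0 -0.8 -1.8 0 1" --pt "0 -0.8 -1.8 0 1"

```text
clock: 8.25
eef_pos: [439.0, -103.5, 104.4]
eef_rot: [-3.142, 0.0, -0.175]
wrist_force: [-0.7, -0.6, -0.2]
finger_gap: 0.8
finger_force: 0.4
```

Run:
```python
from h import *
a=imaging.camera("top");b=imaging.camera("side")
t=cv2.resize(a["img"][165:265,250:350,::-1],(400,400),interpolation=cv2.INTER_CUBIC)
s=cv2.resize(b["img"][150:235,255:355,::-1],(400,340),interpolation=cv2.INTER_CUBIC)
s=cv2.copyMakeBorder(s,0,60,0,0,cv2.BORDER_CONSTANT)
cv2.imwrite("pics/t4.png",cv2.convertScaleAbs(np.hstack([t,s]),alpha=1.5))
```

```text
(no output)
```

View pics/t4.png

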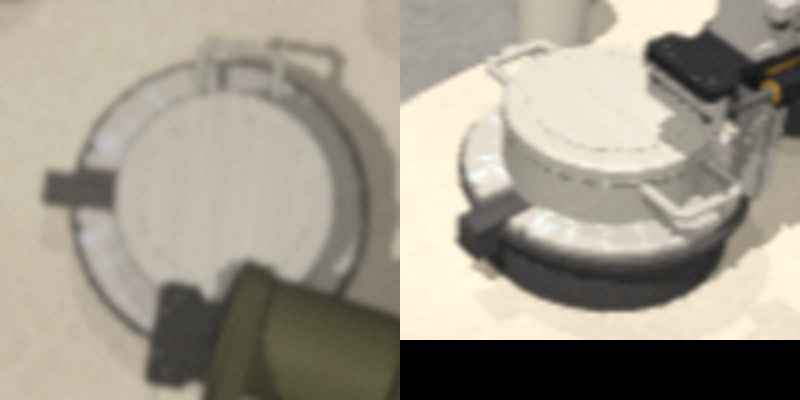

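The notch at (97,191) and key at (62,187) are now in line. I'll push until a hard stop confirms the engagement.

Emit:
arm_command --pt "0 -0.8 -1.8 0 1" --pt "0 -0.8 -1.8 0 1"

```text
clock: 8.6
eef_pos: [438.5, -101.7, 104.4]
eef_rot: [3.141, 0.0, -0.192]
wrist_force: [-2.7, -3.0, -0.1]
finger_gap: 0.4
finger_force: 1.8
```

Emit:
arm_command --pt "0 -0.8 -1.8 0 1" --pt "0 -0.8 -1.8 0 1"

```text
clock: 8.85
eef_pos: [437.6, -100.4, 104.4]
eef_rot: [3.14, 0.001, -0.209]
wrist_force: [-6.6, -10.9, 2.0]
finger_gap: 0.2
finger_force: 5.4
```

The force climbs to 13 N, so the tin is at the key's stop. I'll back off, rise and check.

Emit:
arm_command --pt "0 0 6 0 0" --pt "0 -3 14 0 0" --pt "0 -6 20 0 0" --pt "0 -6 20 -40 0" --pt "0 -6 20 -90 0" --pt "0 -50 60 -120 0" --pt "0 -90 110 -130 0" --pt "0 -90 160 -130 0" --pt "0 -90 160 -130 0"

```text
clock: 9.98
eef_pos: [315.5, -240.0, 234.7]
eef_rot: [3.141, -0.001, -0.214]
wrist_force: [-0.3, -0.3, 0.0]
finger_gap: 0.6
finger_force: 0.0
```

Run:
```python
from h import *
a=imaging.camera("top");b=imaging.camera("side")
t=cv2.resize(a["img"][165:265,250:350,::-1],(400,400),interpolation=cv2.INTER_CUBIC)
s=cv2.resize(b["img"][150:235,255:355,::-1],(400,340),interpolation=cv2.INTER_CUBIC)
s=cv2.copyMakeBorder(s,0,60,0,0,cv2.BORDER_CONSTANT)
cv2.imwrite("pics/t5.png",cv2.convertScaleAbs(np.hstack([t,s]),alpha=1.5))
# expected outlines in the side view: flat drop, top rim of tin at z=120, handle bars at z=100
C=np.array([546,-77]);k=np.radians(83.5)
for sg in(1,-1):
  for z in (100,108):
    p=proj(b,[*(C+112*np.array([np.cos(k+sg*np.pi/2),np.sin(k+sg*np.pi/2)])),z])[0];print(sg,z,(p-[255,150])*4+[400,0])
for z in (66,74):
    al=np.radians(np.arange(0,360,5));P=proj(b,[[*(C+105*np.array([np.cos(t),np.sin(t)])),z] for t in al]);print("flange z",z,"bottom row",(P[:,1].max()-150)*4,"left col",(P[:,0].min()-255)*4+400)
for z in (120,126):
    P=proj(b,[[*(C+79*np.array([np.cos(t),np.sin(t)])),z] for t in al]);print("rim z",z,"rows",(P[:,1].min()-150)*4,(P[:,1].max()-150)*4,"cols",(P[:,0].min()-255)*4+400,(P[:,0].max()-255)*4+400)
```

```text
1 100 [717.2939745  197.33649675]
1 108 [718.87466874 188.47394997]
-1 100 [515.69261245  49.64592381]
-1 108 [516.26056197  41.22984674]
flange z 66 bottom row 246.32156954816753 left col 467.7567592988273
flange z 74 bottom row 237.76398605000213 left col 468.14158832054227
rim z 120 rows 37.736996597407256 163.4212325680545 cols 505.5660223598893 720.9863491522367
rim z 126 rows 31.279512965646177 156.64426822448422 cols 505.98833698924045 722.1314372814566
```

View pics/t5.png

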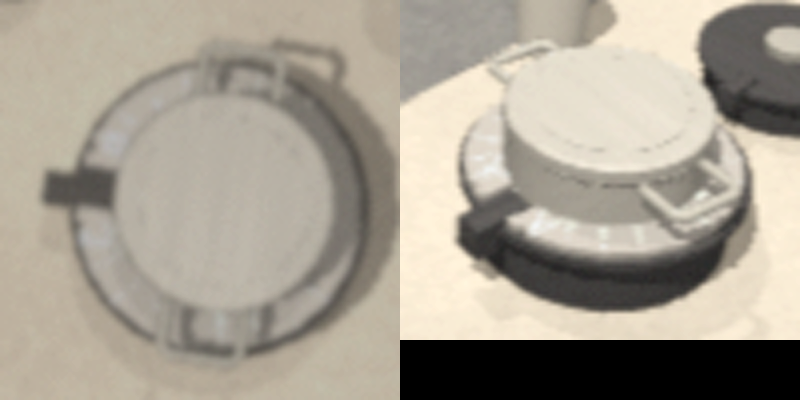

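The tin is free of the robot, with the notch over the key. The rim spans rows 44–170 (38–163 predicted for flat, 31–157 for riding), and the lean and the gap have gone. I'm handing it in.

```bash
python3 -c "
from h import *
print(job.sign_off())"
```

```text
the job is handed in; nothing more can be done
None
```

I turned the upper tin about 57° clockwise by its handle until its notch dropped over the key and it hit the stop. In the last pictures it sat flat and clear of the robot, and I handed the job in at about 10 s; the sign-off returned no verdict.

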